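Meter valve balls from a cup into the scale pan

TASK

Pick up the blue cup of eight brass valve balls and tip it over the spring scale's pan until balls start to roll out; hold the cup still at that tilt, over the pan, until three to five balls are in the pan (tip a little further if fewer come). Then stand the cup upright in the middle of the round green mat, with all the other balls still in it.

Things in the scene. Friction and masses are not known exactly. Their poses are not given: they have to be found in the camera images.
- cup_mid (a point): Centre of the blue cup's box part, 26 mm above its flat underside (0.12 kg, with eight loose brass balls, 20 mm, 36 g each; the white cup of the same shape is not wanted). Outside 92 mm along x, 56 mm along y, 52 mm high, z up; walls 3 mm, floor 4 mm, open top. A rib 5 mm high crosses the floor's middle: 4 balls on each side. Grip it across y, on the side walls.
- cup_lip (a point): Middle of the blue cup's pouring lip, 86 mm along -x from the cup's centre and 3 mm lower; same axes as the cup. The -x wall is a chute rising at 25 degrees to this lip, with low side guards. Tipped with the -x side down, the front balls roll out over it at about 26 to 34 degrees of tilt; the rib holds the rear ones back until about 55.
- pan_mid (a point): Centre of the inner floor of the spring scale's round open steel pan, z up, 123 mm above the bench when empty. Pan 114 mm across inside at the floor, 150 mm at the rim, which is 30 mm above this point. It sits on a white housing 110 x 130 x 85 mm, fixed to the bench, its dial on the side away from the robot.
- pan (a joint): How far the scale's pan has sunk (m): 0 when empty, 0.003 for each ball lying in it (0.024 for all eight); springy, settles in about 0.3 s.
- mat_mid (a point): Centre of the top face of the round green mat, 130 mm in diameter, 4 mm thick, fixed flat on the bench; z up.
There are look-alikes about, which are no part of the job. Of the things that look like the part that bears pan_mid, the middle-sized one is meant. Leave any turquoise look-alike of the part that bears cup_mid alone.

How it is judged:
By the outcome, as a careful person would: the job done as asked, in the order asked, and still so for the second after the job is handed in, with the robot touching nothing.
It also fails if it takes over 58 s, if anything falls off the work surface, if the arm or the gripper's body presses on something with over 40 N, if the wrist force passes 120 N, or if a joint passes its speed limit or range.

ROBOT

A 6-joint arm with a two-finger parallel gripper is mounted at the origin on the work surface. World frame = base frame: x ahead of the robot, y to its left, z up, the work surface at z = 0. Lengths are in m, angles in degrees, forces in N, time in s.
With the tool pointing down it reaches from about 0.4 to 0.825 m from the base axis. Payload 7 kg.
Tool frame: the origin (TCP) lies on the mounting face of the last link; the fingertips stand 178 mm ahead of it and the grasp point (between the pads) lies 159 mm ahead of it; z points along the fingers, y is the direction in which the jaws open and shut (so a half turn about z gives the same grasp; the last joint's range is limited). The gripper opens to 88 mm and grips with 3 to 60 N. Pads are 19 mm wide; open, the fingers measure 130 mm over their backs; the gripper's body (78 mm by 193 mm) begins 47 mm behind the grasp point.
Start: joints at [91.221, 20.546, 0.682, 0, -70.136, -16.507], TCP at [0.178, 0.651, 0.405] pointing down, gripper open.
Joint ranges: [-176.03, 176.03], [-82.01, 121.73], [-58.28, 71.71], [-173.87, 95.51], [-174.79, -0.11], [-173.66, 173.66]. Speed limits (degrees/s): [136.94, 136.94, 172.46, 180, 180, 180].

INTERFACE

Orientations are given as [roll, pitch, yaw] about the fixed x, y, z axes, in that order (R = Rz(yaw) Ry(pitch) Rx(roll)).
In Python, from plant import r gives the robot as it stands. The module is installed in compiled form; this text tells all that it offers.
- The arm moves only by the tool carry_out, never from a script. Its argument "plan" is a list of rows, each a list of 3 entries, a list of its own where there are three numbers: the shift along the tool's x, y, z in m, then the turn, a rotation vector about the tool's x, y, z in degrees, then the closure in counts, from 0 (fully open) to 255 (shut). In form: [[[x, y, z], [ax, ay, az], hand], ...]. A call has 1 to 12 rows; each row shifts and turns the commanded pose from where the row before left it, along the tool's axes as they then stand; what a row does not reach is not made up. A row lasts 1/12 s, in which the tool goes at most 41.7 mm and 7.16 degrees, less where a joint would pass 70% of its speed; a pose out of reach is approached as far as the arm can. A call is refused whole if a number of a shift passes 0.0417 or a number of a turn 7.16, either way. A call with a gripper value outside its range is refused whole. The fingers move at their own pace and stop on an object; "grip_force" is the grip in N (left out, the last holds). Time passes only in rows, so rows that do not move let the fingers close. It gives the time, the measured TCP pose, the force and the opening at its end, in the units of the state.
- r.get_state(): the state, without advancing time (a new reading comes with each control period).
- r.capture(name): name is "side" or "top" or "wrist"; returns the picture (420x560x3 uint8, red, green, blue); there is no depth.
- r.get_calibration(name): a dict with "K" (3x3 intrinsics, pixels), "rvec" (rotation vector, rad) and "tvec" (3), from world to camera coordinates, as OpenCV has them. Camera axes: x right, y down, z forward; pixel columns grow to the right and rows downward; lengths in m; the calibration is good to about 2 mm. A picture is of the moment at which its call begins: read the wrist's pose just before it. get_calibration takes no time and is no camera call; for the wrist camera it gives the pose at the moment of the call.
- r.close_job(): hands the job in, once; it reports no verdict.
The state is a dict: "time_s": time; "joints": joint angles; "qd": joint speeds; "joint_torque": joint torques, N m; "tcp_pos": TCP position; "eef_rot": TCP orientation; "contact_force": force on the tool from outside, world axes, zero at the start; "moment": the same for the moment, N m; "gripper_width": finger opening in m.
Only numpy, scipy, OpenCV 4.12 (cv2) and the standard library are available. Lean on these libraries where they do the work, as an engineer would, in place of code of your own. Each camera call takes 0.05 s, during which the arm holds its last target. There are 200 camera calls.

## Working session

There is one attempt and no reset: what is moved stays moved. The work goes in short steps, Python scripts to look and compute and a tool call to move; the robot and the scene stay as the last step left them, time stands still between calls to the robot, and variables do not carry over. Pictures are saved under pics/ and viewed, about 8 in all and at most 12, crops included, and the job is handed in when it is done.

Besides the shell and the picture viewer there is one more tool, called after "Call:" by a JSON object that holds its "method" and its "body". carry_out: Moves the arm, as the interface text tells. Its arguments: {"type":"object","properties":{"plan":{"type":"array","items":{"type":"array"}},"grip_force":{"type":"number"}},"required":["plan"]}

```bash
mkdir -p pics
cat > h.py <<'E'
import numpy as np, cv2
from plant import r
def cal(n):
    c=r.get_calibration(n); return np.array(c["K"],float),cv2.Rodrigues(np.array(c["rvec"],float))[0],np.array(c["tvec"],float).ravel()
def ray(c,uv):
    K,R,t=c; d=R.T@np.linalg.solve(K,[uv[0],uv[1],1.]); return -R.T@t,d/np.linalg.norm(d)
def onz(c,uv,z):
    o,d=ray(c,uv); return o+d*(z-o[2])/d[2]
def tri(c1,p1,c2,p2):
    o1,d1=ray(c1,p1);o2,d2=ray(c2,p2)
    s=np.linalg.lstsq(np.c_[d1,-d2],o2-o1,rcond=None)[0]
    a,b=o1+s[0]*d1,o2+s[1]*d2; return (a+b)/2,np.linalg.norm(a-b)
def proj(c,P):
    K,R,t=c; p=K@(R@np.asarray(P,float)+t); return p[:2]/p[2]
def save(n,img): cv2.imwrite("pics/"+n+".png",cv2.cvtColor(img,cv2.COLOR_RGB2BGR))
E
python3 - <<'E'
from h import *
for n in ("side","top","wrist"):
    c=cal(n); im=r.capture(n); np.save(n+".npy",im); save(n+"0",im); print(n,-c[1].T@c[2],c[1][2],c[0][0,0])
print(r.get_state())
E
```

```text
side [-0.09884822 -0.55240661  0.65790626] [ 0.57220229  0.60349451 -0.55531875] 423.273239948365
top [0.32891805 0.06932603 1.14459767] [ 0.15156593  0.00155139 -0.98844593] 402.9081176589693
wrist [0.24344086 0.63130638 0.38485554] [-0.24913881  0.06714306 -0.9661375 ] 319.79066937174633
{'time_s': 0.15, 'joints': array([ 9.12209444e+01,  2.05812109e+01,  6.46449230e-01, -1.22531176e-02,
       -7.01369272e+01, -1.65054226e+01]), 'qd': array([-0.0147844 , -0.08188649,  0.16476035,  0.12896258,  0.04336694,
        0.05266468]), 'joint_torque': array([-1.66999576e-03, -5.83276033e+01,  2.93293726e+01,  7.00102821e+00,
        8.83605477e-03, -1.04079172e-04]), 'tcp_pos': array([0.17792917, 0.65097995, 0.403959  ]), 'eef_rot': array([ 1.79927992e+02, -9.32306985e-03, -1.52886428e+01]), 'contact_force': array([-0.32705476,  0.95181921, -0.27740609]), 'moment': array([0.0073393 , 0.00118448, 0.03382421]), 'gripper_width': 0.08787483923311826}
```

View pics/top0.png

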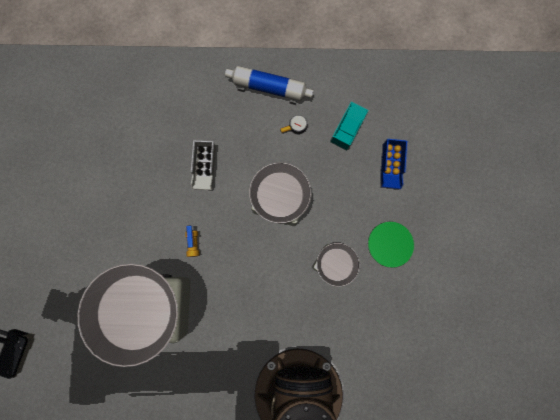

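View pics/side0.png

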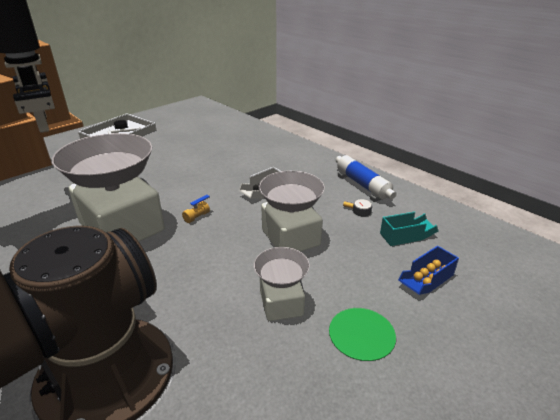

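The top view shows the blue cup at (394,164) with its lip down the image (toward the robot) near (393,188), the mat at (391,244), the middle-sized scale at (281,193), and turquoise at (350,126). The side view shows the blue cup at (430,270), the middle scale at (292,205) and the mat at (362,333).

```bash
cat >> h.py <<'E'
def blobs(im,lo,hi,amin=150):
    m=cv2.inRange(cv2.cvtColor(im,cv2.COLOR_RGB2HSV),lo,hi)
    cs,_=cv2.findContours(m,cv2.RETR_EXTERNAL,cv2.CHAIN_APPROX_NONE)
    return [c for c in cs if cv2.contourArea(c)>amin]
BLUE=((112,150,40),(128,255,255)); GREEN=((50,150,60),(70,255,255))
E
python3 - <<'E'
from h import *
I={n:np.load(n+".npy") for n in("top","side")}; C={n:cal(n) for n in I}
for n in I:
    for nm,rg in(("blue",BLUE),("green",GREEN)):
        for c in blobs(I[n],*rg):
            e=cv2.fitEllipse(c); print(n,nm,cv2.contourArea(c),e[0], onz(C[n],e[0],.004) if nm=="green" else (cv2.minAreaRect(c),[onz(C[n],p,.052).round(3) for p in cv2.boxPoints(cv2.minAreaRect(c))]))
# pan rims
g=cv2.cvtColor(I["top"],cv2.COLOR_RGB2GRAY)
for z in(.123,.153): print("pan top",z,onz(C["top"],(281,193),z), "side", onz(C["side"],(292,190),z))
crop=lambda im,x,y,w:cv2.resize(im[y:y+w*3//4,x:x+w],(400,300),interpolation=cv2.INTER_CUBIC)
save("mix",np.vstack([np.hstack([crop(I["top"],240,150,80),crop(I["top"],354,135,80)]),np.hstack([crop(I["side"],242,160,100),crop(I["side"],380,232,100)])]))
E
```

```text
top green 1543.0 (390.6766052246094, 244.06048583984375) [ 0.401144   -0.25765847  0.004     ]
side blue 1516.5 (429.17987060546875, 270.0242004394531) (((429.1148376464844, 270.060791015625), (33.47932052612305, 60.56501770019531), 54.462318420410156), [array([ 0.541, -0.233,  0.052]), array([ 0.731, -0.243,  0.052]), array([ 0.672, -0.321,  0.052]), array([ 0.502, -0.304,  0.052])])
side blue 188.0 (361.8281555175781, 173.7390899658203) (((360.65380859375, 172.2692413330078), (28.56705665588379, 14.699555397033691), 33.690067291259766), [array([0.824, 0.135, 0.052]), array([0.908, 0.17 , 0.052]), array([0.876, 0.055, 0.052]), array([0.8  , 0.028, 0.052])])
side green 2562.5 (361.98834228515625, 334.0716247558594) [ 0.39864519 -0.26266113  0.004     ]
pan top 0.123 [0.52083244 0.05547265 0.123     ] side [0.54168559 0.0779744  0.123     ]
pan top 0.153 [0.51519673 0.05587947 0.153     ] side [0.50576152 0.04261974 0.153     ]
```

View pics/mix.png

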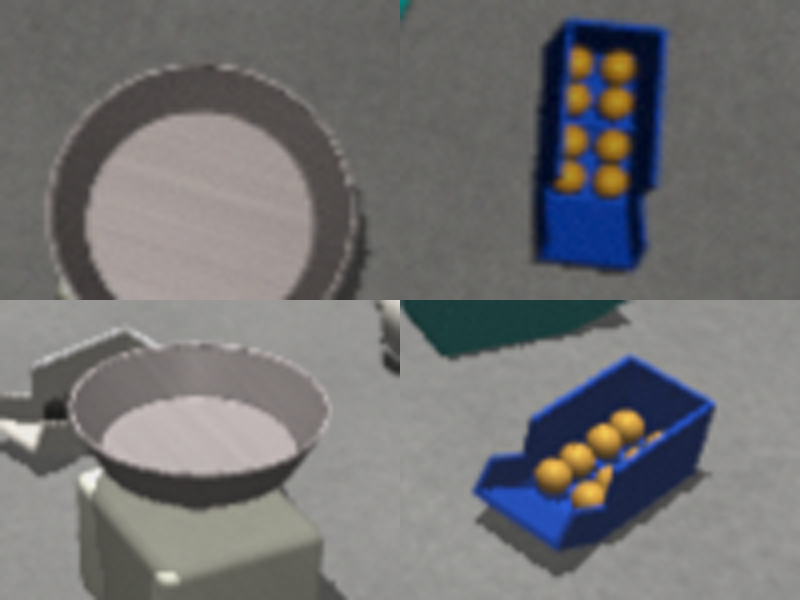

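Run:
```python
from h import *
t,s=cal("top"),cal("side")
T=lambda x,y:(354+x/5,135+y/5); S=lambda x,y:(380+x/4,232+y/4)
for n,a,b in(("rear+y",T(167,20),S(230,57)),("rear-y",T(265,30),S(313,103)),("lip+y",T(137,262),S(75,190)),("lip-y",T(235,270),S(157,248))):
    print(n,*tri(t,a,s,b))
print("pan rim",tri(t,(280.4,193.6),s,(291.75,187)))
# ellipse projections check
for ctr in ([.515,.056,.153],[.514,.054,.153]):
    a=np.linspace(0,2*np.pi,73)
    for c in(t,s):
        P=np.array([proj(c,np.array(ctr)+.0755*np.array([np.cos(q),np.sin(q),0])) for q in a]); print(ctr,P.min(0),P.max(0))
print("mat",tri(t,(390.7,244.06),s,(362,333.6)))
```

```text
rear+y [ 0.69479062 -0.2448104   0.05003566] 0.0025217369942225807
rear-y [ 0.68867917 -0.29880021  0.05223861] 0.0015671978532107616
lip+y [ 0.56164339 -0.23238039  0.02248089] 0.004379035920042446
lip-y [ 0.55711165 -0.287183    0.02173325] 0.0019386501697178167
pan rim (array([0.51555963, 0.05606389, 0.15105474]), np.float64(0.003967295717766003))
[0.515, 0.056, 0.153] [250.78846325 163.74438854] [311.12028984 223.08221293]
[0.515, 0.056, 0.153] [258.76613692 171.29474502] [322.87630583 203.7584631 ]
[0.514, 0.054, 0.153] [251.57802722 164.14000016] [311.91929422 223.49611629]
[0.514, 0.054, 0.153] [259.00446549 171.70227665] [323.23066552 204.28257737]
mat (array([ 4.02043978e-01, -2.59587981e-01, -2.35468287e-04]), np.float64(0.0017553340428158814))
```

Call:
{"method": "carry_out", "body": {"plan": [[[0, 0, -0.03], [0, 0, -5], 0], [[0, 0, -0.03], [0, 0, -5], 0], [[0.022, 0.027, 0], [0, 0, 0], 0], [[0.022, 0.027, 0], [0, 0, 0], 0], [[0.022, 0.027, 0], [0, 0, 0], 0], [[0.022, 0.027, 0], [0, 0, 0], 0], [[0.022, 0.027, 0], [0, 0, 0], 0], [[0.022, 0.027, 0], [0, 0, 0], 0], [[0.022, 0.027, 0], [0, 0, 0], 0], [[0.022, 0.027, 0], [0, 0, 0], 0], [[0.022, 0.027, 0], [0, 0, 0], 0], [[0.022, 0.027, 0], [0, 0, 0], 0]]}}

```text
time_s: 1.15
tcp_pos: [0.3726, 0.3603, 0.4647]
eef_rot: [-180.0, 0.0, -5.3]
contact_force: [0.4, 0.6, 1.2]
gripper_width: 0.0878
```

Call:
{"method": "carry_out", "body": {"plan": [[[0.0166, 0.03, 0], [0, 0, 0], 0], [[0.0166, 0.03, 0], [0, 0, 0], 0], [[0.0166, 0.03, 0], [0, 0, 0], 0], [[0.0166, 0.03, 0], [0, 0, 0], 0], [[0.0166, 0.03, 0], [0, 0, 0], 0], [[0.0166, 0.03, 0], [0, 0, 0], 0], [[0.0166, 0.03, 0], [0, 0, 0], 0], [[0.0166, 0.03, 0], [0, 0, 0], 0], [[0.0166, 0.03, 0], [0, 0, 0], 0], [[0.0166, 0.03, 0], [0, 0, 0], 0], [[0.0166, 0.03, 0], [0, 0, 0], 0], [[0.0166, 0.03, 0], [0, 0, 0], 0]]}}

```text
time_s: 2.15
tcp_pos: [0.5375, -0.0166, 0.4647]
eef_rot: [-180.0, -0.0, -5.3]
contact_force: [1.5, -0.4, 0.9]
gripper_width: 0.088
```

Call:
{"method": "carry_out", "body": {"plan": [[[0.0166, 0.03, 0.01], [0, 0, 0], 0], [[0.0166, 0.03, 0.015], [0, 0, 0], 0], [[0.0166, 0.03, 0.02], [0, 0, 0], 0], [[0.0166, 0.03, 0.02], [0, 0, 0], 0], [[0.0166, 0.03, 0.02], [0, 0, 0], 0], [[0.0166, 0.03, 0.02], [0, 0, 0], 0], [[0.0166, 0.03, 0.02], [0, 0, 0], 0], [[0.0166, 0.03, 0.01], [0, 0, 0], 0], [[0, 0, 0], [0, 0, 0], 0]]}}

```text
time_s: 2.9
tcp_pos: [0.6479, -0.2707, 0.3245]
eef_rot: [180.0, 0.4, -5.5]
contact_force: [-0.4, 0.6, -1.0]
gripper_width: 0.0872
```

Run:
```python
from h import *
s=r.get_state(); c=cal("wrist"); im=r.capture("wrist"); save("w1",im); np.save("w1.npy",im)
print(s["tcp_pos"],s["eef_rot"],s["joints"].round(1),s["contact_force"])
for n,P in(("rear+y",(.6948,-.2448,.052)),("rear-y",(.6887,-.2988,.052)),("lip+y",(.5616,-.2324,.023)),("lip-y",(.5571,-.2872,.023))): print(n,proj(c,P))
```

```text
[ 0.64790599 -0.27070445  0.3244623 ] [179.98931622   0.36092179  -5.50162346] [ -6.8  26.2  -1.3   0.  -62.8  91.3] [-0.37768197  0.62321482 -1.03466428]
rear+y [237.88578626 155.56696738]
rear-y [307.26690319 156.6697439 ]
lip+y [246.58702358 290.60705772]
lip-y [302.65526129 289.85694297]
```

View pics/w1.png

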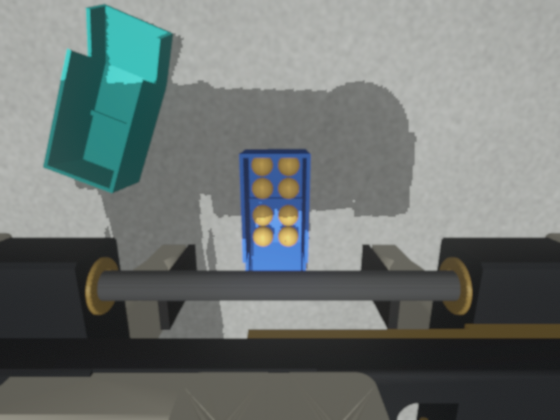

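Wrist view: the blue cup is upright in the image, rear rim corners about (241,151) and (310,151), lip hidden behind the gripper bar, all eight balls in it. The turquoise look-alike is well clear at top left.

Run:
```python
from h import *
c=cal("wrist"); im=np.load("w1.npy")
hsv=cv2.cvtColor(im,cv2.COLOR_RGB2HSV); m=cv2.inRange(hsv,(108,130,30),(130,255,255))
for y in (149,151,153,156,165,180,200,215,230,245,255,265): 
    x=np.where(m[y])[0]; print(y,(x.min(),x.max()) if len(x) else None)
for p in((240.5,150.5),(310,150.5),(245,262),(307,262)): print(p,onz(c,p,.052))
print(onz(c,(275.3,150.5),.052), c[1][2], c[1][0])
```

```text
149 None
151 (np.int64(245), np.int64(305))
153 (np.int64(241), np.int64(308))
156 (np.int64(240), np.int64(309))
165 (np.int64(240), np.int64(309))
180 (np.int64(241), np.int64(308))
200 (np.int64(241), np.int64(308))
215 (np.int64(242), np.int64(307))
230 (np.int64(243), np.int64(307))
245 (np.int64(243), np.int64(307))
255 (np.int64(244), np.int64(306))
265 (np.int64(246), np.int64(305))
(240.5, 150.5) [ 0.69826214 -0.24523207  0.052     ]
(310, 150.5) [ 0.69300241 -0.29949863  0.052     ]
(245, 262) [ 0.60388105 -0.23701753  0.052     ]
(307, 262) [ 0.59872794 -0.29023669  0.052     ]
[ 0.69562842 -0.27240513  0.052     ] [-0.26177557  0.02562502 -0.96478853] [-9.64915086e-02 -9.95333775e-01 -2.55319496e-04]
```

Call:
{"method": "carry_out", "body": {"plan": [[[0, -0.0025, 0.02], [0, 0, 0], 0], [[0, 0, 0.025], [0, 0, 0], 0], [[0, 0, 0.025], [0, 0, 0], 0], [[0, 0, 0.025], [0, 0, 0], 0], [[0, 0, 0.02], [0, 0, 0], 0], [[0, 0, 0.015], [0, 0, 0], 0], [[0, 0, 0.008], [0, 0, 0], 0], [[0, 0, 0], [0, 0, 0], 0], [[0, 0, 0], [0, 0, 0], 0]]}}

```text
time_s: 3.7
tcp_pos: [0.648, -0.2632, 0.1922]
eef_rot: [180.0, -0.0, -5.2]
contact_force: [-0.1, 0.2, -0.5]
gripper_width: 0.0879
```

Call:
{"method": "carry_out", "body": {"plan": [[[0, 0.0045, 0.002], [0, 0, 0], 40], [[0, 0, 0], [0, 0, 0], 80], [[0, 0, 0], [0, 0, 0], 95], [[0, 0, 0], [0, 0, 0], 105], [[0, 0, 0], [0, 0, 0], 120], [[0, 0, 0], [0, 0, 0], 150], [[0, 0, 0], [0, 0, 0], 255], [[0, 0, 0], [0, 0, 0], 255], [[0, 0, 0], [0, 0, 0], 255], [[0, 0, 0], [0, 0, 0], 255]], "grip_force": 30}}

```text
time_s: 4.53
tcp_pos: [0.6474, -0.2681, 0.1901]
eef_rot: [180.0, -0.0, -5.3]
contact_force: [-1.7, 0.9, 4.7]
gripper_width: 0.0555
```

Call:
{"method": "carry_out", "body": {"plan": [[[0, 0, -0.006], [0, 0, 0], 255], [[0, 0, -0.012], [0, 0, 0], 255], [[0, 0, -0.018], [0, 0, 0], 255], [[0, 0, -0.018], [0, 0, 0], 255], [[0, 0, -0.018], [0, 0, 0], 255], [[0, 0, -0.018], [0, 0, 0], 255], [[0, 0, -0.018], [0, 0, 0], 255], [[0, 0, -0.018], [0, 0, 0], 255], [[0, 0, -0.018], [0, 0, 0], 255], [[0, 0, -0.016], [0, 0, 0], 255], [[0, 0, -0.01], [0, 0, 0], 255], [[0, 0, -0.005], [0, 0, 0], 255]]}}

```text
time_s: 5.53
tcp_pos: [0.6473, -0.2681, 0.3667]
eef_rot: [180.0, -0.1, -5.3]
contact_force: [0.3, -0.8, -4.0]
gripper_width: 0.0559
```

Call:
{"method": "carry_out", "body": {"plan": [[[-0.0032, -0.0066, 0], [0, 0, 0], 255], [[-0.0064, -0.0133, 0], [0, 0, 0], 255], [[-0.0107, -0.0221, 0], [0, 0, 0], 255], [[-0.0107, -0.0221, 0], [0, 0, 0], 255], [[-0.0107, -0.0221, 0], [0, 0, 0], 255], [[-0.0107, -0.0221, 0], [0, 0, 0], 255], [[-0.0107, -0.0221, 0], [0, 0, 0], 255], [[-0.0107, -0.0221, 0], [0, 0, 0], 255], [[-0.0107, -0.0221, 0], [0, 0, 0], 255], [[-0.0107, -0.0221, 0], [0, 0, 0], 255], [[-0.0107, -0.0221, 0], [0, 0, 0], 255], [[-0.0107, -0.0221, 0], [0, 0, 0], 255]]}}

```text
time_s: 6.53
tcp_pos: [0.5516, -0.0158, 0.3634]
eef_rot: [180.0, 0.1, -5.3]
contact_force: [1.3, 0.4, -4.8]
gripper_width: 0.056
```

Call:
{"method": "carry_out", "body": {"plan": [[[-0.0107, -0.0221, 0], [0, 0, 0], 255], [[-0.0107, -0.0221, 0], [0, 0, 0], 255], [[-0.0064, -0.0133, 0], [0, 0, 0], 255], [[-0.0032, -0.0066, 0], [0, 0, 0], 255], [[-0.0021, -0.0044, 0], [0, 0, 0], 255], [[0, 0, 0], [0, 0, 0], 255], [[0, 0, 0], [0, 0, 0], 255], [[0, 0, 0], [0, 0, 0], 255]]}}

```text
time_s: 7.2
tcp_pos: [0.5268, 0.0533, 0.3644]
eef_rot: [180.0, 0.0, -5.3]
contact_force: [-0.7, -0.3, -3.9]
gripper_width: 0.0559
```

```bash
cat > look.py <<'E'
from h import *
import sys
s=r.get_state(); print(s["time_s"],s["tcp_pos"].round(4),s["eef_rot"].round(2),s["gripper_width"],s["contact_force"].round(1),s["joints"].round(0))
a=r.capture("top"); b=r.capture("side")
x,y=int(sys.argv[2]),int(sys.argv[3]); u,v=int(sys.argv[4]),int(sys.argv[5])
save(sys.argv[1],np.hstack([cv2.resize(a[y:y+150,x:x+100],(400,600),interpolation=cv2.INTER_CUBIC),cv2.resize(b[v:v+150,u:u+100],(400,600),interpolation=cv2.INTER_CUBIC)]))
E
python3 look.py p1 230 110 240 90
```

```text
7.2 [0.5268 0.0533 0.3644] [ 1.7998e+02  3.0000e-02 -5.3200e+00] 0.055905651857926196 [-0.7 -0.3 -3.9] [ 27.   9. -21.   0. -60.  58.]
```

View pics/p1.png

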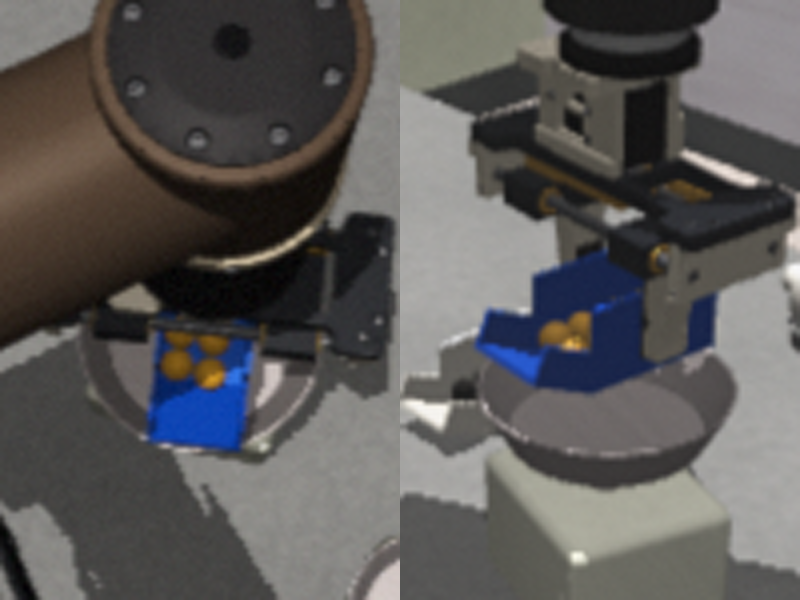

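Side and top crops: the cup is held level over the pan, laterally centred on it, with its bottom above the rim and all balls in. Now tilting.

Call:
{"method": "carry_out", "body": {"plan": [[[0, 0, 0], [0, 1, 0], 255], [[0, 0, 0], [0, 2, 0], 255], [[0, 0, 0], [0, 2, 0], 255], [[0, 0, 0], [0, 2, 0], 255], [[0, 0, 0], [0, 2, 0], 255], [[0, 0, 0], [0, 2, 0], 255], [[0, 0, 0], [0, 2, 0], 255], [[0, 0, 0], [0, 2, 0], 255], [[0, 0, 0], [0, 2, 0], 255], [[0, 0, 0], [0, 2, 0], 255], [[0, 0, 0], [0, 1, 0], 255], [[0, 0, 0], [0, 0.5, 0], 255]]}}

```text
time_s: 8.3
tcp_pos: [0.5262, 0.0533, 0.3644]
eef_rot: [180.0, -20.5, -5.3]
contact_force: [-0.8, -0.4, -4.6]
gripper_width: 0.0555
```

Call:
{"method": "carry_out", "body": {"plan": [[[0, 0, 0], [0, 0.5, 0], 255], [[0, 0, 0], [0, 0.5, 0], 255], [[0, 0, 0], [0, 0.5, 0], 255], [[0, 0, 0], [0, 0.5, 0], 255], [[0, 0, 0], [0, 0.5, 0], 255], [[0, 0, 0], [0, 0.5, 0], 255], [[0, 0, 0], [0, 0.5, 0], 255], [[0, 0, 0], [0, 0, 0], 255], [[0, 0, 0], [0, 0, 0], 255], [[0, 0, 0], [0, 0, 0], 255]]}}

```text
time_s: 9.13
tcp_pos: [0.5267, 0.0538, 0.3647]
eef_rot: [180.0, -24.0, -5.3]
contact_force: [0.1, -0.6, -3.7]
gripper_width: 0.0557
```

```bash
cat > balls.py <<'E'
from h import *
s=r.get_state(); print(s["time_s"],s["tcp_pos"].round(4),s["eef_rot"].round(1),s["gripper_width"],s["contact_force"].round(1))
for n,(x,y,w,h) in dict(top=(230,110,110,130),side=(230,90,130,140)).items():
    im=r.capture(n); np.save("b_"+n,im); hs=cv2.cvtColor(im,cv2.COLOR_RGB2HSV)[y:y+h,x:x+w]
    m=cv2.inRange(hs,(12,150,110),(28,255,255))
    k,l,st,c=cv2.connectedComponentsWithStats(m)
    print(n,[(int(c[i][0]+x),int(c[i][1]+y),int(st[i][4])) for i in range(1,k) if st[i][4]>4])
E
python3 balls.py
```

```text
9.1333 [0.5267 0.0538 0.3647] [180.  -24.   -5.3] 0.05571086086885457 [ 0.1 -0.6 -3.7]
top [(285, 128, 41), (284, 143, 60)]
side [(306, 159, 12), (304, 165, 43), (348, 204, 25)]
```

Call:
{"method": "carry_out", "body": {"plan": [[[0, 0, 0], [0, 0.5, 0], 255], [[0, 0, 0], [0, 0.5, 0], 255], [[0, 0, 0], [0, 0.5, 0], 255], [[0, 0, 0], [0, 0.5, 0], 255], [[0, 0, 0], [0, 0.5, 0], 255], [[0, 0, 0], [0, 0, 0], 255], [[0, 0, 0], [0, 0, 0], 255], [[0, 0, 0], [0, 0, 0], 255], [[0, 0, 0], [0, 0, 0], 255], [[0, 0, 0], [0, 0, 0], 255]]}}

```text
time_s: 10.07
tcp_pos: [0.5268, 0.0539, 0.3647]
eef_rot: [-180.0, -26.5, -5.3]
contact_force: [0.1, 0.2, -4.1]
gripper_width: 0.0559
```

```bash
python3 balls.py
```

```text
10.0667 [0.5268 0.0539 0.3647] [-180.   -26.5   -5.3] 0.05585173712320321 [ 0.1  0.2 -4.1]
top [(285, 128, 40), (279, 140, 29), (288, 141, 27)]
side [(307, 159, 13), (304, 165, 50), (347, 204, 26)]
```

Call:
{"method": "carry_out", "body": {"plan": [[[0, 0, 0], [0, 0.5, 0], 255], [[0, 0, 0], [0, 0.5, 0], 255], [[0, 0, 0], [0, 0.5, 0], 255], [[0, 0, 0], [0, 0, 0], 255], [[0, 0, 0], [0, 0, 0], 255], [[0, 0, 0], [0, 0, 0], 255], [[0, 0, 0], [0, 0, 0], 255], [[0, 0, 0], [0, 0, 0], 255], [[0, 0, 0], [0, 0, 0], 255], [[0, 0, 0], [0, 0, 0], 255]]}}

```text
time_s: 11.0
tcp_pos: [0.5268, 0.0539, 0.3648]
eef_rot: [-180.0, -28.0, -5.3]
contact_force: [-1.1, -0.8, -2.5]
gripper_width: 0.0558
```

```bash
python3 balls.py
```

```text
11.0 [0.5268 0.0539 0.3648] [-180.   -28.    -5.3] 0.055835881342667315 [-1.1 -0.8 -2.5]
top [(286, 127, 30), (280, 138, 25), (288, 139, 27)]
side [(295, 169, 46), (282, 196, 50), (347, 204, 26)]
```

Balls have begun to roll; hold still at this tilt.

Call:
{"method": "carry_out", "body": {"plan": [[[0, 0, 0], [0, 0, 0], 255], [[0, 0, 0], [0, 0, 0], 255], [[0, 0, 0], [0, 0, 0], 255], [[0, 0, 0], [0, 0, 0], 255], [[0, 0, 0], [0, 0, 0], 255], [[0, 0, 0], [0, 0, 0], 255], [[0, 0, 0], [0, 0, 0], 255], [[0, 0, 0], [0, 0, 0], 255], [[0, 0, 0], [0, 0, 0], 255], [[0, 0, 0], [0, 0, 0], 255], [[0, 0, 0], [0, 0, 0], 255], [[0, 0, 0], [0, 0, 0], 255]]}}

```text
time_s: 12.1
tcp_pos: [0.5267, 0.0538, 0.3647]
eef_rot: [180.0, -28.0, -5.3]
contact_force: [0.5, 0.2, -2.8]
gripper_width: 0.0555
```

```bash
python3 balls.py; python3 look.py p2 230 110 240 110
```

```text
12.1 [0.5267 0.0538 0.3647] [180.  -28.   -5.3] 0.05547897990252925 [ 0.5  0.2 -2.8]
top [(286, 127, 30), (280, 138, 25), (288, 139, 25)]
side [(296, 195, 46), (279, 199, 49), (347, 204, 26)]
12.2 [0.5267 0.0538 0.3647] [180.   -28.    -5.29] 0.05602309481082198 [ 0.9 -0.6 -3. ] [ 28.   1. -47.  40. -23.  22.]
```

View pics/p2.png

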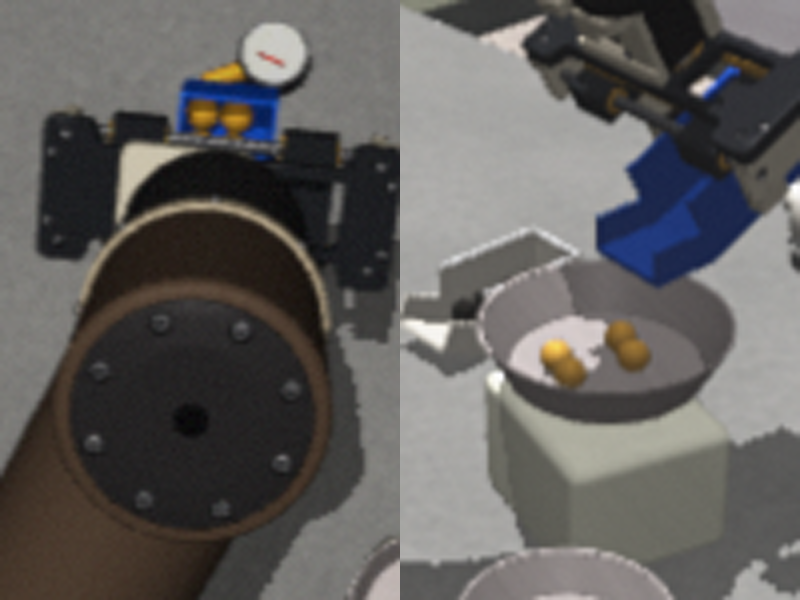

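Four balls lie in the pan (right crop, near (555,352),(570,373),(620,335),(632,355)), and the chute is empty. Force fell by about 1.3 N, which matches four balls. Now standing the cup up again.

Call:
{"method": "carry_out", "body": {"plan": [[[0, 0, 0], [0, -1, 0], 255], [[0, 0, -0.002], [0, -2, 0], 255], [[0, 0, -0.003], [0, -2.5, 0], 255], [[0, 0, -0.003], [0, -2.5, 0], 255], [[0, 0, -0.003], [0, -2.5, 0], 255], [[0, 0, -0.003], [0, -2.5, 0], 255], [[0, 0, -0.003], [0, -2.5, 0], 255], [[0, 0, -0.003], [0, -2.5, 0], 255], [[0, 0, 0], [0, -2.5, 0], 255], [[0, 0, 0], [0, -2.5, 0], 255], [[0, 0, 0], [0, -2, 0], 255], [[0, 0, 0], [0, -1.5, 0], 255]]}}

```text
time_s: 13.3
tcp_pos: [0.5204, 0.0546, 0.3835]
eef_rot: [-180.0, -1.4, -5.3]
contact_force: [0.2, 0.7, -3.3]
gripper_width: 0.0559
```

Call:
{"method": "carry_out", "body": {"plan": [[[0, 0, 0], [0, -1, 0], 255], [[0, 0, 0], [0, -0.7, 0], 255], [[0, 0, 0], [0, -0.3, 0], 255], [[0, 0, 0], [0, 0, 0], 255], [[0, 0, 0], [0, 0, 0], 255]]}}

```text
time_s: 13.72
tcp_pos: [0.52, 0.0544, 0.3834]
eef_rot: [-180.0, 0.5, -5.3]
contact_force: [0.7, 0.0, -2.3]
gripper_width: 0.0556
```

```bash
python3 balls.py
```

```text
13.7167 [0.52   0.0544 0.3834] [-180.     0.5   -5.3] 0.05558079937650701 [ 0.7  0.  -2.3]
top []
side [(296, 195, 46), (280, 199, 45), (348, 204, 24)]
```

Run:
```python
from h import *
c=cal("top"); im=r.capture("top")
p=onz(c,(338,264.5),.112); print("small rim",p, [onz(c,q,.112).round(3) for q in((316,266),(359.5,264),(338,242))])
m=onz(c,cv2.fitEllipse(max(blobs(im,*GREEN),key=cv2.contourArea))[0],.004); print("mat",m,"dir",p-m,np.degrees(np.arctan2(*(p-m)[1::-1])))
```

```text
small rim [ 0.34059116 -0.09154763  0.112     ] [array([ 0.336, -0.036,  0.112]), array([ 0.343, -0.146,  0.112]), array([ 0.398, -0.092,  0.112])]
mat [ 0.40111704 -0.25773092  0.004     ] dir [-0.06052588  0.16618329  0.108     ] 110.01221097397888
```

Call:
{"method": "carry_out", "body": {"plan": [[[-0.002, 0.007, 0], [0, 0.5, 0], 255], [[-0.004, 0.014, 0], [0, 0, 0], 255], [[-0.0064, 0.023, 0], [0, 0, 0], 255], [[-0.0064, 0.023, 0], [0, 0, 0], 255], [[-0.0064, 0.023, 0], [0, 0, 0], 255], [[-0.0064, 0.023, 0], [0, 0, 0], 255], [[-0.0064, 0.023, 0], [0, 0, 0], 255], [[-0.0064, 0.023, 0], [0, 0, 0], 255], [[-0.0064, 0.023, 0], [0, 0, 0], 255], [[-0.0064, 0.023, 0], [0, 0, 0], 255], [[-0.0064, 0.023, 0], [0, 0, 0], 255], [[-0.0064, 0.023, 0], [0, 0, 0], 255]]}}

```text
time_s: 14.87
tcp_pos: [0.4257, -0.1906, 0.3837]
eef_rot: [180.0, -0.0, -5.3]
contact_force: [-0.1, -0.9, -3.1]
gripper_width: 0.056
```

Call:
{"method": "carry_out", "body": {"plan": [[[-0.0064, 0.023, 0], [0, 0, 0], 255], [[-0.0064, 0.023, 0], [0, 0, 0], 255], [[-0.004, 0.014, 0], [0, 0, 0], 255], [[-0.002, 0.007, 0], [0, 0, 0], 255], [[0, 0.002, 0], [0, 0, 0], 255], [[0, 0, 0], [0, 0, 0], 255], [[0, 0, 0], [0, 0, 0], 255], [[0, 0, 0], [0, 0, 0], 255]]}}

```text
time_s: 15.53
tcp_pos: [0.4024, -0.2555, 0.3835]
eef_rot: [-180.0, -0.0, -5.2]
contact_force: [-0.4, 0.4, -2.6]
gripper_width: 0.0558
```

Call:
{"method": "carry_out", "body": {"plan": [[[-0.001, 0.0036, 0.01], [0, 0, 0], 255], [[0, 0, 0.018], [0, 0, 0], 255], [[0, 0, 0.018], [0, 0, 0], 255], [[0, 0, 0.018], [0, 0, 0], 255], [[0, 0, 0.018], [0, 0, 0], 255], [[0, 0, 0.018], [0, 0, 0], 255], [[0, 0, 0.018], [0, 0, 0], 255], [[0, 0, 0.018], [0, 0, 0], 255], [[0, 0, 0.018], [0, 0, 0], 255], [[0, 0, 0.01], [0, 0, 0], 255], [[0, 0, 0.005], [0, 0, 0], 255], [[0, 0, 0], [0, 0, 0], 255]]}}

```text
time_s: 16.53
tcp_pos: [0.4005, -0.2592, 0.213]
eef_rot: [-180.0, 0.2, -5.2]
contact_force: [0.2, -0.2, -3.4]
gripper_width: 0.0559
```

Run:
```python
from h import *
s=r.get_state(); print(s["tcp_pos"],s["eef_rot"],s["contact_force"]); c=cal("side"); im=r.capture("side"); w=r.capture("wrist")
for P in((.355,-.255,.023+.0205),(.401,-.259,.004)): print(proj(c,P))
save("p3",np.hstack([cv2.resize(im[230:370,270:410],(560,560)),cv2.resize(w[100:420,180:300],(210,560))]))
```

```text
[ 0.40052081 -0.25917456  0.21304041] [-1.79985386e+02  1.52884945e-01 -5.24797707e+00] [ 0.16518617 -0.15950869 -3.42407919]
[346.47308359 330.16814065]
[361.22227131 332.32682332]
```

View pics/p3.png

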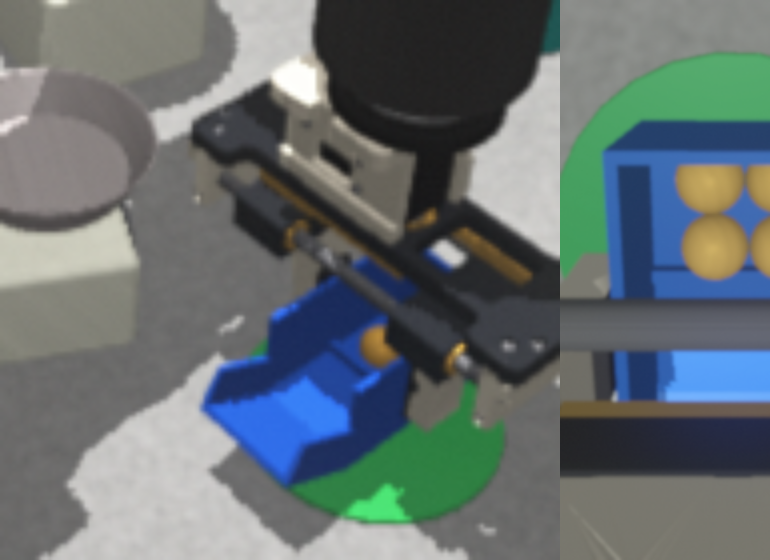

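The cup hovers over the mat with the four rear balls in it, clear of the small scale. Lowering gently.

Call:
{"method": "carry_out", "body": {"plan": [[[0, 0, 0.004], [0, 0, 0], 255], [[0, 0, 0.004], [0, 0, 0], 255], [[0, 0, 0.004], [0, 0, 0], 255], [[0, 0, 0.003], [0, 0, 0], 255], [[0, 0, 0.002], [0, 0, 0], 255], [[0, 0, 0.001], [0, 0, 0], 255], [[0, 0, 0], [0, 0, 0], 255], [[0, 0, 0], [0, 0, 0], 255], [[0, 0, 0], [0, 0, 0], 255]]}}

```text
time_s: 17.38
tcp_pos: [0.4009, -0.2595, 0.1966]
eef_rot: [180.0, -0.0, -5.3]
contact_force: [-0.2, -0.9, -3.0]
gripper_width: 0.0558
```

Call:
{"method": "carry_out", "body": {"plan": [[[0, 0, 0.001], [0, 0, 0], 255], [[0, 0, 0.001], [0, 0, 0], 255], [[0, 0, 0.0005], [0, 0, 0], 255], [[0, 0, 0], [0, 0, 0], 255], [[0, 0, 0], [0, 0, 0], 255]]}}

```text
time_s: 17.8
tcp_pos: [0.4009, -0.2595, 0.194]
eef_rot: [180.0, -0.0, -5.3]
contact_force: [-1.6, 0.6, -0.6]
gripper_width: 0.0561
```

Call:
{"method": "carry_out", "body": {"plan": [[[0, 0, 0.0003], [0, 0, 0], 255], [[0, 0, 0], [0, 0, 0], 90], [[0, 0, 0], [0, 0, 0], 85], [[0, 0, 0], [0, 0, 0], 75], [[0, 0, 0], [0, 0, 0], 50], [[0, 0, 0], [0, 0, 0], 0], [[0, 0, 0], [0, 0, 0], 0], [[0, 0, 0], [0, 0, 0], 0], [[0, 0, 0], [0, 0, 0], 0], [[0, 0, 0], [0, 0, 0], 0]]}}

```text
time_s: 18.63
tcp_pos: [0.4008, -0.2595, 0.1936]
eef_rot: [180.0, 0.0, -5.3]
contact_force: [-0.6, -0.3, 0.4]
gripper_width: 0.0867
```

Call:
{"method": "carry_out", "body": {"plan": [[[0, 0, -0.005], [0, 0, 0], 0], [[0, 0, -0.01], [0, 0, 0], 0], [[0, 0, -0.02], [0, 0, 0], 0], [[0, 0, -0.025], [0, 0, 0], 0], [[0, 0, -0.025], [0, 0, 0], 0], [[0, 0, -0.025], [0, 0, 0], 0], [[0, 0, -0.025], [0, 0, 0], 0], [[0, 0, -0.025], [0, 0, 0], 0], [[0.025, 0, -0.02], [0, 0, 0], 0], [[0.03, 0, 0], [0, 0, 0], 0], [[0.03, 0, 0], [0, 0, 0], 0], [[0.03, 0, 0], [0, 0, 0], 0]]}}

```text
time_s: 19.63
tcp_pos: [0.5163, -0.2702, 0.375]
eef_rot: [180.0, -0.1, -5.3]
contact_force: [0.2, -0.1, 0.3]
gripper_width: 0.0876
```

Call:
{"method": "carry_out", "body": {"plan": [[[0.03, 0, 0], [0, 0, 0], 0], [[0.03, 0, 0], [0, 0, 0], 0], [[0.03, 0, 0], [0, 0, 0], 0], [[0.02, 0, 0], [0, 0, 0], 0], [[0, 0, 0], [0, 0, 0], 0], [[0, 0, 0], [0, 0, 0], 0]]}}

```text
time_s: 20.13
tcp_pos: [0.6255, -0.2801, 0.3727]
eef_rot: [-180.0, 0.1, -5.3]
contact_force: [-0.8, 0.3, -0.1]
gripper_width: 0.0878
```

Run:
```python
from h import *
t=r.capture("top"); im=r.capture("side"); print(r.get_state()["tcp_pos"],r.get_state()["contact_force"],r.get_state()["time_s"])
save("p4",np.hstack([cv2.resize(t[150:290,240:430],(420,310)),cv2.resize(im[150:370,240:410],(340,440))[:310]*1]) if 0 else np.hstack([cv2.resize(t[150:310,240:440],(400,320)),cv2.resize(im[160:370,240:410],(400,494))[:320]]) if 0 else np.hstack([cv2.resize(t[150:290,240:430],(430,317)),cv2.resize(im[160:380,250:420],(245,317))]))
np.save("t4.npy",t)
c=cal("top")
b=[q for q in blobs(t,*BLUE) if cv2.boundingRect(q)[1]>190]
for q in b: print(cv2.minAreaRect(q),cv2.boundingRect(q))
for P in((.4467,-.2637,.052),(.401,-.2595,.004),(.3154,-.2515,.023)): print(proj(c,P))
```

```text
[ 0.6243341  -0.28017109  0.37357427] [0.03738366 0.1163854  0.55363483] 20.2333
[397.43386161 226.27995505]
[391.33038806 244.12121721]
[391.30803897 274.92855969]
```

View pics/p4.png

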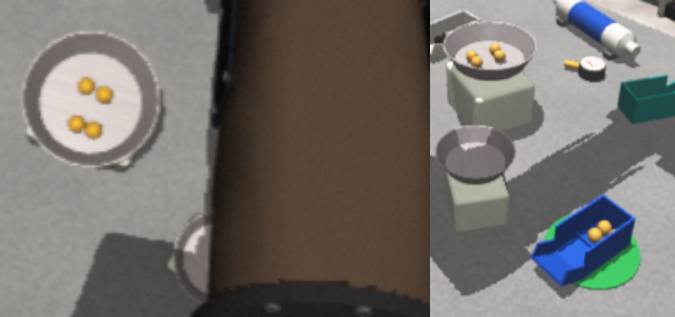

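Four balls lie in the pan and the cup stands on the mat, but the arm hides the mat from above. I'll move it aside for a centring check.

Call:
{"method": "carry_out", "body": {"plan": [[[0, -0.02, 0], [0, 0, 0], 0], [[0, -0.03, 0], [0, 0, 0], 0], [[0, -0.03, 0], [0, 0, 0], 0], [[0, -0.03, 0], [0, 0, 0], 0], [[0, -0.03, 0], [0, 0, 0], 0], [[0, -0.03, 0], [0, 0, 0], 0], [[0, -0.03, 0], [0, 0, 0], 0], [[0, -0.03, 0], [0, 0, 0], 0], [[0, -0.03, 0], [0, 0, 0], 0], [[0, -0.03, 0], [0, 0, 0], 0], [[0, -0.03, 0], [0, 0, 0], 0], [[0, -0.02, 0], [0, 0, 0], 0]]}}

```text
time_s: 21.23
tcp_pos: [0.6553, 0.0603, 0.3746]
eef_rot: [-180.0, -0.1, -5.2]
contact_force: [0.9, 0.0, -0.9]
gripper_width: 0.0877
```

Run:
```python
from h import *
t=r.capture("top"); im=r.capture("side")
save("p5",np.hstack([cv2.resize(t[205:295,350:440],(400,400),interpolation=cv2.INTER_CUBIC),cv2.resize(im[280:380,310:410],(400,400),interpolation=cv2.INTER_CUBIC)]))
```

View pics/p5.png

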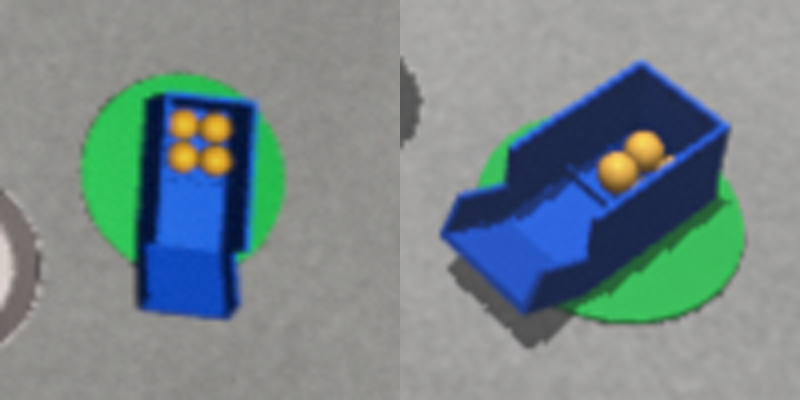

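The cup stands upright with four balls. Its rear rim middle is at (397.5,227.0) against (397.4,226.3) predicted, so it is within about 3 mm of the mat's centre. Handing in.

```bash
python3 -c "
from h import *
print(r.get_state()['time_s']); print(r.close_job())"
```

```text
21.3333
the job is handed in; nothing more can be done
None
```

I poured four balls from the blue cup into the middle-sized scale's pan and stood the cup upright on the green mat with the other four still in it. The job was handed in at 21.3 s, with no verdict reported.

- **Pour:** Balls started to roll at about 28° of tilt, and I held the cup still there. The last pictures show four balls in the pan. The load on the wrist fell by about 1.3 N, close to the 1.4 N that four balls weigh.
- **Placing:** The last pictures show the cup upright on the mat, with four balls inside. Its centre is within about 3 mm of the mat's centre. The two cameras' separate estimates of that centre differ by about 5 mm; I used a value between them.
- **Clear at the end:** The gripper was open and well away from everything. None of the checks failed. I did not measure how far the pan sank.

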